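Key the code into the closet safe

TASK

Enter the code on the closet safe: gently press down the green key, then the yellow key, then the blue key, and then the steel opening bar at the front of the keypad, each well past half of its travel, where it stays by itself. Press each only in its turn, leave the red key up, and do not disturb the ring box, the jar or the hanger. Use the fingers only, and do not grip or pick anything up.

Things in the scene. Friction and masses are not known exactly. Their poses are not given: they have to be found in the camera images.
- safe: Dark steel safe fixed on the table, 250 (x) by 340 (y) mm, front to its -x. Origin: centre of its underside. White keypad on top, its face, 110 mm above the table; the steel around it is at 106. Four coloured keys, 2 by 2, centred at x = -5 and 60, y = -40 and 40 mm in its axes (colours change places); the steel opening bar along the front edge is centred at x = -80, y = 0.
- key_green_top (a point): Centre of the top face of the green key: a square green plastic cap, 30 by 30 mm, its sides parallel to the safe's. Its top stands 16 mm above the keypad panel (126 mm above the table) when up. The point moves down with the key.
- key_green (a joint): How far the green key is pushed down, in m: 0 is up, 0.010 is fully down, on a hard stop. It moves straight down against a steady friction of about 3.5 N, has no spring, and stays where it is left.
- key_yellow_top (a point): Centre of the top face of the yellow key: a square yellow plastic cap, 30 by 30 mm, its sides parallel to the safe's. Its top stands 16 mm above the keypad panel (126 mm above the table) when up. The point moves down with the key.
- key_yellow (a joint): How far the yellow key is pushed down, in m: 0 is up, 0.010 is fully down, on a hard stop. It moves straight down against a steady friction of about 3.5 N, has no spring, and stays where it is left.
- key_blue_top (a point): Centre of the top face of the blue key: a square blue plastic cap, 30 by 30 mm, its sides parallel to the safe's. Its top stands 16 mm above the keypad panel (126 mm above the table) when up. The point moves down with the key.
- key_blue (a joint): How far the blue key is pushed down, in m: 0 is up, 0.010 is fully down, on a hard stop. It moves straight down against a steady friction of about 3.5 N, has no spring, and stays where it is left.
- key_red_top (a point): Centre of the top face of the red key: a square red plastic cap, 30 by 30 mm, its sides parallel to the safe's. Its top stands 16 mm above the keypad panel (126 mm above the table) when up. The point moves down with the key.
- key_red (a joint): How far the red key is pushed down, in m: 0 is up, 0.010 is fully down, on a hard stop. It moves straight down against a steady friction of about 3.5 N, has no spring, and stays where it is left.
- bar_top (a point): Centre of the top face of the opening bar: a grey steel bar, 30 (safe x) by 110 mm (safe y), along the front edge of the keypad. Its top stands 16 mm above the panel (126 mm above the table) when up. The point moves down with the bar.
- bar (a joint): How far the opening bar is pushed down, in m: 0 is up, 0.010 is fully down, on a hard stop. It moves straight down without tilting, against a steady friction of about 3.5 N, has no spring, and stays where it is left.
- ring_box: A cherry-wood ring box, 45 by 45 by 35 mm high, loose on the safe's top in its far (+x) left (+y) corner, beside the keypad. Origin: centre of its underside.
- scent: A round amber glass jar with a brass cap, 52 mm across and 110 mm high, loose on the table to the left (+y) of the safe. Origin: centre of its underside.
- hanger: A cherry-wood clothes hanger with a steel hook, lying flat and loose on the table to the right (-y) of the safe, 416 mm long (its own x), 180 mm across (its own y) and 16 mm high. Origin: on the table under its middle, between the shoulders; the hook points along its +y.
Things that resemble listed ones, but are neither listed nor needed, are in the scene too. Of the things like the scent, leave any that is purple; of the rest the larger one is meant.

How it is judged (in metres and radians):
On the way, in this order (a step that is already met when the one before it is completed fails the run):
1. the green key is pressed down (more than 5 mm of its 10 mm) (value of joint key_green above 0.005 m), for 0.1 s.
2. the yellow key is pressed down (more than 5 mm of its 10 mm) (value of joint key_yellow above 0.005 m), for 0.1 s.
3. the blue key is pressed down (more than 5 mm of its 10 mm) (value of joint key_blue above 0.005 m), for 0.1 s.
4. the steel opening bar is pressed down (more than 5 mm of its 10 mm) (value of joint bar above 0.005 m), for 0.1 s.
At the end, for the whole second after the job is handed in: The green, yellow and blue keys and the opening bar are all still down (more than 5 mm of their 10 mm), the red key is up (less than 3 mm down), and the ring box, the jar and the hanger are at rest within 20 mm of where they began (value of joint each of key_green, key_yellow, key_blue, bar above 0.005 m and value of joint key_red below 0.003 m and distance of each of ring_box, scent, hanger from where it was at the start of the episode below 0.02 m and linear speed of each of ring_box, scent, hanger below 0.02 m/s); the robot touches nothing.
It fails at once if the red key is pushed down more than 3 mm (value of joint key_red above 0.003 m).
It fails at once if a key or the bar is pushed down more than 3 mm before the one ahead of it in the order is down ((value of joint key_yellow above 0.003 m and not (value of joint key_green above 0.005 m)) or (value of joint key_blue above 0.003 m and not (value of joint key_yellow above 0.005 m)) or (value of joint bar above 0.003 m and not (value of joint key_blue above 0.005 m))).
It fails at once if the fingers push a key or the bar harder than 25 N (contact force between the fingers and key_green above 25 N or contact force between the fingers and key_yellow above 25 N or contact force between the fingers and key_blue above 25 N or contact force between the fingers and bar above 25 N or contact force between the fingers and key_red above 25 N).
It fails at once if the robot pushes on the safe's body harder than 25 N, or anything but the fingers pushes a key or the bar (over 3 N) (contact force between any of the fingers, the arm and safe above 25 N or contact force between the arm and key_green above 3 N or contact force between the arm and key_yellow above 3 N or contact force between the arm and key_blue above 3 N or contact force between the arm and bar above 3 N or contact force between the arm and key_red above 3 N).
It fails at once if the ring box, the jar or the hanger is moved or lifted more than 20 mm, the jar is tipped more than 0.3 rad, or one of them is gripped or pushed with over 10 N (distance of any of ring_box, scent, hanger from where it was at the start of the episode above 0.02 m or angle between scent's own z axis and vertical above 0.3 rad or contact force between the fingers and ring_box above 10 N or contact force between the fingers and scent above 10 N or contact force between the fingers and hanger above 10 N).
It also fails if it takes over 42 s, if anything falls off the work surface, if the arm or the gripper's body presses on something with over 40 N, if the wrist force passes 120 N, or if a joint passes its speed limit or range.

ROBOT

A 6-joint arm with a two-finger parallel gripper is mounted at the origin on the work surface. World frame = base frame: x ahead of the robot, y to its left, z up, the work surface at z = 0. Lengths are in m, angles in degrees, forces in N, time in s.
With the tool pointing down it reaches from about 0.375 to 0.9 m from the base axis. Payload 3.1 kg.
Tool frame: the origin (TCP) lies at the very end of the fingers, on their centre line; the grasp point (between the pads) lies bot.grip_point_offset behind it (bot.grip_point_offset is the distance from the TCP to the grasp point, in m); z points along the fingers, y is the line along which they close (so a half turn about z gives the same grasp; the last joint's range is limited). The gripper opens to 87 mm and grips with 3 to 60 N. Pads are 19 mm wide; open, the fingers measure 117 mm over their backs; the gripper's body (75 mm by 190 mm) begins 51 mm behind the grasp point.
Start: joints at [-80.816, 30.224, 82.088, -0, 67.689, -10.227], TCP at [0.208, -0.589, 0.223] pointing down, gripper open.
Joint ranges: [-176.69, 176.69], [-43.24, 126.21], [12.49, 139.97], [-82, 262], [0, 151.66], [-163.58, 163.58]. Speed limits (degrees/s): [159.86, 159.86, 180, 180, 180, 180].

INTERFACE

Orientations are given as a 3x3 rotation matrix whose columns are the frame's x, y, z axes.
In Python, from rig import bot, viewer, ticket gives the robot as it stands.
- The arm moves only by the tool servo_tool, never from a script. Its argument "targets" is a list of rows, each an object with "offset": the shift along the tool's x, y, z in m, a list of three; "dr": the turn, a rotation vector about the tool's x, y, z in degrees, a list of three. In form: [{"offset": [x, y, z], "dr": [ax, ay, az]}, ...]. A call has 1 to 20 rows; each row is the pose to reach, as a shift and turn from the pose commanded when the call began, along the tool's axes at that moment; what a row does not reach only later rows make up. A row lasts 1/12 s, in which the tool goes at most 41.7 mm and 7.16 degrees, less where a joint would pass 70% of its speed; a pose out of reach is approached as far as the arm can. A call with a gripper value outside its range is refused whole. "gripper" is the gripper command: -1 is fully open, 1 is shut, values between are in proportion, set as the call begins (left out, the last holds). The fingers move at their own pace and stop on an object; the grip force is fixed at half the most. Time passes only in rows, so rows that repeat a pose let the fingers close. It gives the time, the measured TCP pose, the force, the opening and the grip force at its end, in the units of the state.
- bot.read_state(): the state, without advancing time (a new reading comes with each control period).
- viewer.capture(name): name is "scene" or "side" or "wrist"; returns a dict with "color" (384x512x3 uint8, red, green, blue), "camera_matrix" (3x3 intrinsics, pixels), "R" (3x3) and "t" (3): a world point X has camera coordinates R X + t. Camera axes: x right, y down, z forward; pixel columns grow to the right and rows downward; lengths in m; the calibration is good to about 2 mm. A picture is of the moment at which its call begins. There is no depth.
- ticket.hand_in(): hands the job in; it is judged then, once.
The state is a dict: "time_s": time; "joint_positions": joint angles; "qvel": joint speeds; "tau": joint torques, N m; "position": TCP position; "tcp_rot": TCP orientation; "force": force on the tool from outside, world axes, zero at the start; "moment": the same for the moment, N m; "opening": opening from 0.0 (shut) to 1.0 (fully open); "grasp_force": force on a finger pad.
Only numpy, scipy, OpenCV 4.12 (cv2) and the standard library are available. Lean on these libraries where they do the work, as an engineer would, in place of code of your own. Each camera call takes 0.05 s, during which the arm holds its last target. There are 200 camera calls.

## Working session

There is one attempt and no reset: what is moved stays moved. The work goes in short steps, Python scripts to look and compute and a tool call to move; the robot and the scene stay as the last step left them, time stands still between calls to the robot, and variables do not carry over. Pictures are saved under pics/ and viewed, at most 10 in all, crops included, and the job is handed in when it is done.

Besides the shell and the picture viewer there is one more tool, called after "Request:" as name(argument=value, ...), one argument or row to a line, values as JSON. servo_tool: Moves the arm, as the interface text tells. Its arguments: {"type":"object","properties":{"targets":{"type":"array"},"gripper":{"type":"number"}},"required":["targets"]}

```bash
mkdir -p pics && python3 - <<'E'
from rig import bot, viewer
import cv2, numpy as np, pickle
d={}
for n in("scene","side"):
    c=viewer.capture(n); d[n]=c
    cv2.imwrite(f"pics/{n}0.png",c["color"][:,:,::-1])
pickle.dump(d,open("d.pkl","wb"))
s=bot.read_state(); print(s["position"],np.round(s["tcp_rot"],3),s["time_s"],bot.grip_point_offset)
E
```

```text
[ 0.20762523 -0.58879615  0.22165637] [[ 0.943  0.332 -0.   ]
 [ 0.332 -0.943  0.002]
 [ 0.    -0.002 -1.   ]] 0.1 0.0187
```

View pics/scene0.png

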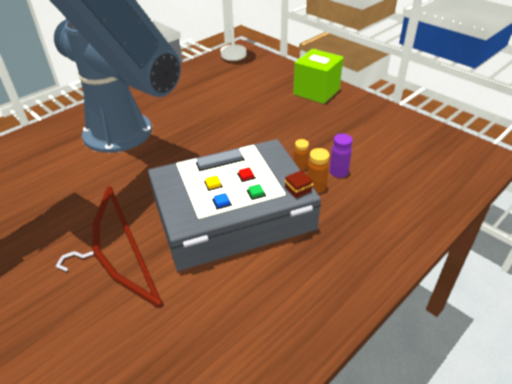

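View pics/side0.png

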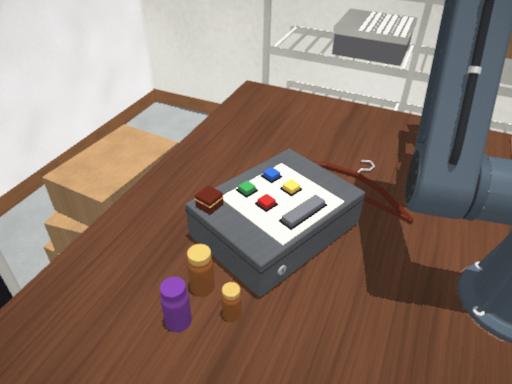

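The scene view shows yellow (213,183), red (246,174), blue (222,201), green (256,191) and the bar (220,159). The side view matches it: green (246,188), blue (272,174), yellow (291,187), red (266,202), bar (303,211).

```bash
cat > loc.py <<'E'
import cv2, numpy as np
H={"green":(50,75),"yellow":(24,33),"blue":(100,125),"red":(0,5)}
APX={"scene":{"yellow":(213,183),"red":(246,174),"blue":(222,201),"green":(256,191)},
     "side":{"green":(246,188),"blue":(272,174),"yellow":(291,187),"red":(266,202)}}
def ray(c,uv,z):
    d=c["R"].T@np.linalg.solve(c["camera_matrix"],[*uv,1]); o=-c["R"].T@c["t"]
    return o+d*(z-o[2])/d[2]
def keys(c,near,z=.126):
    hsv=cv2.cvtColor(c["color"],cv2.COLOR_RGB2HSV); out={}
    for k,(a,b) in H.items():
        m=cv2.inRange(hsv,(a,150,150),(b,255,255))
        n,_,st,ce=cv2.connectedComponentsWithStats(m)
        i=1+np.argmin(np.linalg.norm(ce[1:]-near[k],axis=1)+1e3*(st[1:,4]<25))
        out[k]=(ray(c,ce[i],z)[:2],st[i,4],ce[i])
    return out
E
python3 - <<'E'
import pickle,numpy as np
from scipy.spatial.transform import Rotation
from loc import *
d=pickle.load(open("d.pkl","rb"))
P=[]
for n in d:
    r=keys(d[n],APX[n],.124)
    for k in r: print(n,k,r[k][0].round(4),r[k][1],r[k][2].round(1))
    P.append([r[k][0] for k in("green","yellow","blue","red")])
W=np.mean(P,0); L=np.array([[60,40],[-5,-40],[60,-40],[-5,40]])/1e3
A=L-L.mean(0);B=W-W.mean(0)
th=np.arctan2((A[:,0]*B[:,1]-A[:,1]*B[:,0]).sum(),(A*B).sum())
R=np.array([[np.cos(th),-np.sin(th)],[np.sin(th),np.cos(th)]])
o=W.mean(0)-R@L.mean(0)
print("yaw",np.degrees(th),"origin",o,"res mm",((L@R.T+o-W)*1e3).round(1).tolist())
for n,p in zip(("green","yellow","blue","red","bar"),[*L,(-.08,0)]): print(n,(R@p+o).round(4))
E
```

```text
scene green [0.6008 0.0147] 107 [255.4 189.8]
scene yellow [ 0.5123 -0.0338] 132 [212.6 181.8]
scene blue [ 0.5719 -0.0597] 148 [221.3 200. ]
scene red [0.5438 0.0386] 124 [245.6 173.4]Traceback (most recent call last):
  File "<stdin>", line 7, in <module>
  File "loc.py", line 13, in keys
    i=1+np.argmin(np.linalg.norm(ce[1:]-near[k],axis=1)+1e3*(st[1:,4]<25))
        ~~~~~~~~~^^^^^^^^^^^^^^^^^^^^^^^^^^^^^^^^^^^^^^^^^^^^^^^^^^^^^^^^^
    return _wrapfunc(a, 'argmin', axis=axis, out=out, **kwds)
    return bound(*args, **kwds)
ValueError: attempt to get argmin of an empty sequence
```

```bash
sed -i 's/(a,150,150)/(a,130,80)/; s/(50,75)/(45,85)/; s/(24,33)/(22,35)/' loc.py && python3 - <<'E'
import pickle,numpy as np
from loc import *
d=pickle.load(open("d.pkl","rb"))
P=[]
for n in d:
    r=keys(d[n],APX[n],.124)
    for k in r: print(n,k,r[k][0].round(4),r[k][1],r[k][2].round(1))
    P.append([r[k][0] for k in("green","yellow","blue","red")])
W=np.mean(P,0); L=np.array([[60,40],[-5,-40],[60,-40],[-5,40]])/1e3
A=L-L.mean(0);B=W-W.mean(0)
th=np.arctan2((A[:,0]*B[:,1]-A[:,1]*B[:,0]).sum(),(A*B).sum())
R=np.array([[np.cos(th),-np.sin(th)],[np.sin(th),np.cos(th)]])
o=W.mean(0)-R@L.mean(0)
print("yaw",np.degrees(th),"origin",o,"res mm",((L@R.T+o-W)*1e3).round(1).tolist())
for n,p in zip(("green","yellow","blue","red","bar"),[*L,(-.08,0)]): print(n,(R@p+o).round(4))
from rig import bot
s=bot.read_state(); print((s["tcp_rot"].T@(np.r_[R@L[0]+o,.20]-s["position"])).round(4), np.degrees(np.arctan2(s["tcp_rot"][1,0],s["tcp_rot"][0,0])))
E
```

```text
scene green [0.6039 0.012 ] 151 [255.6 191.1]
scene yellow [ 0.5134 -0.0351] 156 [212.5 182.2]
scene blue [ 0.5729 -0.0607] 168 [221.3 200.4]
scene red [0.545  0.0375] 147 [245.6 173.9]
side green [0.598  0.0231] 143 [246.2 187.5]
side yellow [ 0.5059 -0.0221] 152 [290.8 186.8]
side blue [ 0.5658 -0.0495] 153 [271.1 173.7]
side red [0.5382 0.0492] 173 [266.  201.3]
yaw -23.713567670682792 origin [0.53022276 0.00536808] res mm [[0.3, 0.3], [-0.1, -0.6], [-0.3, -0.3], [0.1, 0.7]]
green [0.6012 0.0179]
yellow [ 0.5096 -0.0292]
blue [ 0.5691 -0.0554]
red [0.5417 0.044 ]
bar [0.457  0.0375]
[ 0.5729 -0.4413  0.0227] 19.41159023649046
```

Request:
servo_tool(
  gripper=1,
  targets=[
    {"offset": [0.03,-0.025,-0.028],"dr": [0,0,3]},
    {"offset": [0.06,-0.05,-0.028],"dr": [0,0,6]},
    {"offset": [0.09,-0.075,-0.028],"dr": [0,0,9]},
    {"offset": [0.12,-0.1,-0.028],"dr": [0,0,12]},
    {"offset": [0.15,-0.125,-0.028],"dr": [0,0,15]},
    {"offset": [0.18,-0.15,-0.028],"dr": [0,0,18]},
    {"offset": [0.21,-0.175,-0.028],"dr": [0,0,21]},
    {"offset": [0.24,-0.2,-0.028],"dr": [0,0,24]},
    {"offset": [0.27,-0.225,-0.028],"dr": [0,0,27]},
    {"offset": [0.3,-0.25,-0.028],"dr": [0,0,30]},
    {"offset": [0.33,-0.275,-0.028],"dr": [0,0,32]},
    {"offset": [0.36,-0.3,-0.028],"dr": [0,0,34]},
    {"offset": [0.39,-0.325,-0.028],"dr": [0,0,36]},
    {"offset": [0.42,-0.35,-0.028],"dr": [0,0,38]},
    {"offset": [0.45,-0.375,-0.028],"dr": [0,0,40]},
    {"offset": [0.48,-0.4,-0.028],"dr": [0,0,42]},
    {"offset": [0.505,-0.42,-0.028],"dr": [0,0,43.1]},
    {"offset": [0.52,-0.434,-0.028],"dr": [0,0,43.1]},
    {"offset": [0.52,-0.434,-0.028],"dr": [0,0,43.1]},
    {"offset": [0.52,-0.434,-0.028],"dr": [0,0,43.1]},
  ],
)

```text
time_s: 1.77
position: [0.5537, -0.0064, 0.25]
tcp_rot: [[0.917, -0.399, -0.001], [-0.399, -0.917, -0.0], [-0.001, 0.001, -1.0]]
force: [-0.6, -0.7, 0.7]
opening: 0.004
grasp_force: 0.0
```

```bash
python3 - <<'E'
from rig import bot, viewer
import cv2, pickle, numpy as np
c=viewer.capture("wrist"); pickle.dump(c,open("w.pkl","wb"))
cv2.imwrite("pics/w1.png",c["color"][:,:,::-1])
s=bot.read_state(); print(s["time_s"],s["position"],s["tcp_rot"].round(4),s["opening"],s["force"])
for p in [(.6012,.0179),(.5096,-.0292),(.5691,-.0554),(.5417,.044),(.457,.0375)]:
    q=c["camera_matrix"]@(c["R"]@np.r_[p,.126]+c["t"]); print((q[:2]/q[2]).round(1))
E
```

```text
1.8167 [ 0.5532758  -0.00728426  0.25002591] [[ 9.162e-01 -4.008e-01 -1.700e-03]
 [-4.008e-01 -9.162e-01 -4.000e-04]
 [-1.400e-03  1.000e-03 -1.000e+00]] 0.0033941386535054643 [ 0.18501263 -0.64857373  0.03835366]
[204.6 148.1]
[296.9 221.1]
[300.  148.2]
[207.3 220.9]
[251.9 295. ]
```

View pics/w1.png

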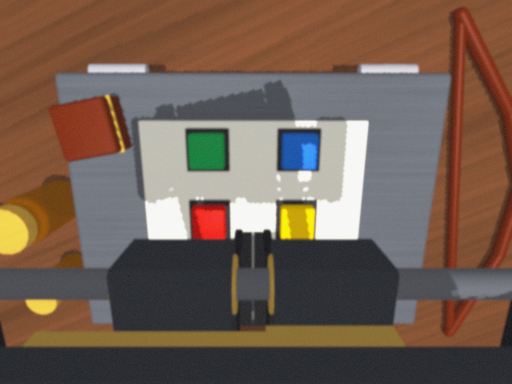

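The wrist view shows green (207,150), blue (299,150), and yellow and red partly hidden near (297,222) and (210,222). All are within about 2 mm of prediction, so I'll press green.

Request:
servo_tool(
  targets=[
    {"offset": [0.016,-0.02,0.02],"dr": [0,0,0]},
    {"offset": [0.0325,-0.041,0.04],"dr": [0,0,0]},
    {"offset": [0.0325,-0.041,0.065],"dr": [0,0,0]},
    {"offset": [0.0325,-0.041,0.09],"dr": [0,0,0]},
    {"offset": [0.0325,-0.041,0.105],"dr": [0,0,0]},
    {"offset": [0.0325,-0.041,0.115],"dr": [0,0,0]},
    {"offset": [0.0325,-0.041,0.119],"dr": [0,0,0]},
    {"offset": [0.0325,-0.041,0.121],"dr": [0,0,0]},
    {"offset": [0.0325,-0.041,0.123],"dr": [0,0,0]},
    {"offset": [0.0325,-0.041,0.125],"dr": [0,0,0]},
    {"offset": [0.0325,-0.041,0.127],"dr": [0,0,0]},
    {"offset": [0.0325,-0.041,0.129],"dr": [0,0,0]},
    {"offset": [0.0325,-0.041,0.131],"dr": [0,0,0]},
    {"offset": [0.0325,-0.041,0.132],"dr": [0,0,0]},
    {"offset": [0.0325,-0.041,0.132],"dr": [0,0,0]},
    {"offset": [0.0325,-0.041,0.132],"dr": [0,0,0]},
  ],
)

```text
time_s: 3.15
position: [0.6009, 0.0169, 0.1189]
tcp_rot: [[0.916, -0.402, 0.002], [-0.402, -0.916, -0.001], [0.002, -0.0, -1.0]]
force: [0.3, -2.3, 3.8]
opening: 0.004
grasp_force: 1.7
```

Force 3.8 N at z 0.119 means green is about 7 mm down. Yellow is next.

Request:
servo_tool(
  targets=[
    {"offset": [0,0,-0.015],"dr": [0,0,0]},
    {"offset": [0,0,-0.035],"dr": [0,0,0]},
    {"offset": [-0.016,0.02,-0.035],"dr": [0,0,0]},
    {"offset": [-0.032,0.04,-0.035],"dr": [0,0,0]},
    {"offset": [-0.048,0.06,-0.035],"dr": [0,0,0]},
    {"offset": [-0.065,0.08,-0.035],"dr": [0,0,0]},
    {"offset": [-0.065,0.08,-0.035],"dr": [0,0,0]},
    {"offset": [-0.065,0.08,-0.025],"dr": [0,0,0]},
    {"offset": [-0.065,0.08,-0.015],"dr": [0,0,0]},
    {"offset": [-0.065,0.08,-0.011],"dr": [0,0,0]},
    {"offset": [-0.065,0.08,-0.009],"dr": [0,0,0]},
    {"offset": [-0.065,0.08,-0.007],"dr": [0,0,0]},
    {"offset": [-0.065,0.08,-0.005],"dr": [0,0,0]},
    {"offset": [-0.065,0.08,-0.003],"dr": [0,0,0]},
    {"offset": [-0.065,0.08,-0.001],"dr": [0,0,0]},
    {"offset": [-0.065,0.08,0.0005],"dr": [0,0,0]},
    {"offset": [-0.065,0.08,0.0005],"dr": [0,0,0]},
    {"offset": [-0.065,0.08,0.0005],"dr": [0,0,0]},
  ],
)

```text
time_s: 4.65
position: [0.509, -0.0303, 0.118]
tcp_rot: [[0.916, -0.401, 0.001], [-0.401, -0.916, -0.001], [0.001, 0.0, -1.0]]
force: [-1.1, -0.5, 0.2]
opening: 0.007
grasp_force: 0.0
```

Force is near zero here, so I'll go 1.5 mm deeper to confirm contact.

Request:
servo_tool(
  targets=[
    {"offset": [0,0,0.0005],"dr": [0,0,0]},
    {"offset": [0,0,0.001],"dr": [0,0,0]},
  ],
)

```text
time_s: 4.82
position: [0.5091, -0.0304, 0.1173]
tcp_rot: [[0.916, -0.402, 0.001], [-0.402, -0.916, -0.001], [0.001, 0.0, -1.0]]
force: [-0.7, 0.3, 3.2]
opening: 0.008
grasp_force: 1.7
```

```bash
python3 - <<'E'
from rig import bot, viewer
import cv2
s=bot.read_state(); print(s["position"],s["force"],s["grasp_force"])
a=viewer.capture("side")["color"][140:250,180:380,::-1]
b=viewer.capture("scene")["color"][130:240,140:340,::-1]
cv2.imwrite("pics/y1.png",cv2.resize(cv2.vconcat([a,b]),None,fx=2.6,fy=2.6))
E
```

```text
[ 0.50906258 -0.03039859  0.1173334 ] [-0.65040021  0.25354192  3.15061477] 1.6777092676784378
```

View pics/y1.png

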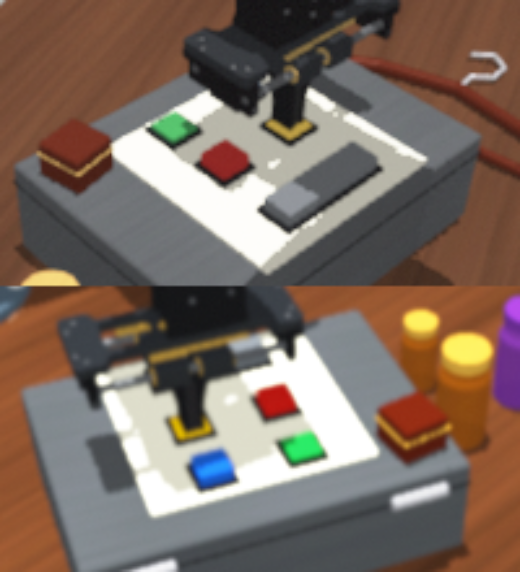

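The crops show the fingers centred on yellow, which is low. Green is low, red and blue are up, and contact force is now 3.2 N at z 0.117. Blue is next.

Request:
servo_tool(
  targets=[
    {"offset": [0,0,-0.015],"dr": [0,0,0]},
    {"offset": [0,0,-0.035],"dr": [0,0,0]},
    {"offset": [0.02,0,-0.035],"dr": [0,0,0]},
    {"offset": [0.04,0,-0.035],"dr": [0,0,0]},
    {"offset": [0.065,0,-0.035],"dr": [0,0,0]},
    {"offset": [0.065,0,-0.035],"dr": [0,0,0]},
    {"offset": [0.065,0,-0.025],"dr": [0,0,0]},
    {"offset": [0.065,0,-0.015],"dr": [0,0,0]},
    {"offset": [0.065,0,-0.011],"dr": [0,0,0]},
    {"offset": [0.065,0,-0.009],"dr": [0,0,0]},
    {"offset": [0.065,0,-0.007],"dr": [0,0,0]},
    {"offset": [0.065,0,-0.005],"dr": [0,0,0]},
    {"offset": [0.065,0,-0.003],"dr": [0,0,0]},
    {"offset": [0.065,0,-0.0015],"dr": [0,0,0]},
    {"offset": [0.065,0,-0.0005],"dr": [0,0,0]},
    {"offset": [0.065,0,0],"dr": [0,0,0]},
    {"offset": [0.065,0,0.0005],"dr": [0,0,0]},
  ],
)

```text
time_s: 6.33
position: [0.5681, -0.056, 0.1166]
tcp_rot: [[0.916, -0.402, 0.0], [-0.402, -0.916, 0.0], [0.0, -0.0, -1.0]]
force: [-0.8, 0.1, 2.8]
opening: 0.008
grasp_force: 1.7
```

Blue is 9 mm down. The bar is last.

Request:
servo_tool(
  targets=[
    {"offset": [0,0,-0.015],"dr": [0,0,0]},
    {"offset": [0,0,-0.04],"dr": [0,0,0]},
    {"offset": [-0.028,-0.008,-0.04],"dr": [0,0,0]},
    {"offset": [-0.056,-0.016,-0.04],"dr": [0,0,0]},
    {"offset": [-0.084,-0.024,-0.04],"dr": [0,0,0]},
    {"offset": [-0.112,-0.032,-0.04],"dr": [0,0,0]},
    {"offset": [-0.14,-0.04,-0.04],"dr": [0,0,0]},
    {"offset": [-0.14,-0.04,-0.035],"dr": [0,0,0]},
    {"offset": [-0.14,-0.04,-0.025],"dr": [0,0,0]},
    {"offset": [-0.14,-0.04,-0.015],"dr": [0,0,0]},
    {"offset": [-0.14,-0.04,-0.011],"dr": [0,0,0]},
    {"offset": [-0.14,-0.04,-0.009],"dr": [0,0,0]},
    {"offset": [-0.14,-0.04,-0.007],"dr": [0,0,0]},
    {"offset": [-0.14,-0.04,-0.005],"dr": [0,0,0]},
    {"offset": [-0.14,-0.04,-0.003],"dr": [0,0,0]},
    {"offset": [-0.14,-0.04,-0.0015],"dr": [0,0,0]},
    {"offset": [-0.14,-0.04,-0.001],"dr": [0,0,0]},
    {"offset": [-0.14,-0.04,-0.0005],"dr": [0,0,0]},
    {"offset": [-0.14,-0.04,0],"dr": [0,0,0]},
  ],
)

```text
time_s: 7.92
position: [0.4569, 0.0365, 0.1168]
tcp_rot: [[0.916, -0.402, 0.002], [-0.402, -0.916, -0.0], [0.002, -0.0, -1.0]]
force: [0.9, -0.3, 3.0]
opening: 0.005
grasp_force: 1.7
```

Request:
servo_tool(
  targets=[
    {"offset": [0,0,-0.015],"dr": [0,0,0]},
    {"offset": [0,0,-0.04],"dr": [0,0,0]},
    {"offset": [0,0,-0.08],"dr": [0,0,0]},
    {"offset": [0,0,-0.12],"dr": [0,0,0]},
    {"offset": [0,0,-0.15],"dr": [0,0,0]},
    {"offset": [0,0,-0.15],"dr": [0,0,0]},
    {"offset": [0,0,-0.15],"dr": [0,0,0]},
    {"offset": [0,0,-0.15],"dr": [0,0,0]},
  ],
)

```text
time_s: 8.58
position: [0.4544, 0.0371, 0.2655]
tcp_rot: [[0.916, -0.402, -0.003], [-0.402, -0.916, 0.0], [-0.003, 0.001, -1.0]]
force: [-0.4, 0.6, -0.5]
opening: 0.003
grasp_force: 0.0
```

```bash
python3 - <<'E'
from rig import bot, viewer
import cv2
s=bot.read_state(); print(s["time_s"],s["position"],s["force"])
a=viewer.capture("side")["color"][140:250,180:380,::-1]
b=viewer.capture("scene")["color"][130:240,140:340,::-1]
cv2.imwrite("pics/f1.png",cv2.resize(cv2.vconcat([a,b]),None,fx=2.6,fy=2.6))
E
```

```text
8.5833 [0.45442027 0.03707044 0.26548654] [-0.42483465  0.59442758 -0.50668118]
```

View pics/f1.png

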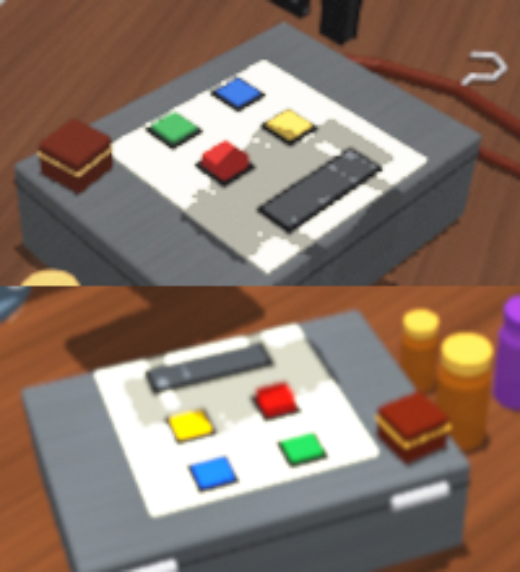

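The final view shows green, yellow, blue and the bar all low, with only red standing up. The ring box and jar have not moved, and the visible part of the hanger hasn't either. I'm handing in.

```bash
python3 -c "
from rig import ticket
print(ticket.hand_in())"
```

```text
the job is handed in; nothing more can be done
None
```

I pressed green, yellow, blue and then the opening bar, each about 7–9 mm of its 10 mm with 4 N or less measured after each press; red stayed up, nothing else was touched, and the job was handed in at about 8.6 s (no verdict was returned).

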